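Feed two rollers from a drum feeder through its dust flap

TASK

Turn the crank of the small drum feeder slowly, the top of the drum moving towards the chute, until one roller drops out of the side opening and rolls up against the spring flap; push that roller through the flap so that the flap closes behind it. Then turn on until the second roller drops, and push it through too. The third roller must stay in the feeder; take none out by hand and do not disturb the other things on the table.

Things in the scene. Friction and masses are not known exactly. Their poses are not given: they have to be found in the camera images.
- feeder: drum feeder, fixed. Origin: on the table under the middle of the drum's axis (100 mm up). The chute runs down along its -x; its y lies along the drum's axis, crank at the -y end; z up. Base plate 290 x 104 mm, x -227 to +63. Hopper over the drum: x +-20, y +-41, top 233 mm up; shell round the drum: radius 48 mm, open only at the side towards the chute
- drum (a joint): turn of drum and crank, rad, many turns; stays where left (3 N at the handle turn it). Grows as the drum's top moves to the chute; 0: crank straight up, 1.57: along feeder -x. Three pockets 2.09 apart, each takes one roller: it falls in as the pocket passes under the hopper (at 1.0, 3.1, 5.2) and drops out of the side opening 1.4 rad later (about 2.4, 4.5, 6.6)
- crank_grip (a point): middle of the crank's handle, a black sleeve 18 mm thick, 52 mm long, parallel to the feeder's y axis, spinning freely on the crank; 42 mm from the drum's axis, goes round with the drum. Towards the feeder the crank arm is 36 mm away, the nearest part of the housing 49 mm. Its orientation means nothing
- crank_hub (a point): point on the drum's axis level (along the axis) with the middle of the handle, 100 mm up; fixed to the feeder: the handle circles round it at 42 mm radius
- flap (a joint): swing of the flap, rad: 0 closed (hanging straight down across the chute), up to 1.45 when pushed out towards the chute's end. A light spring (1 to 4 N at its lower edge) closes it
- flap_foot (a point): point on the chute floor, mid width, under the closed flap, 44 mm above the table. The flap is a strip 12 to 28 mm above the floor on two side arms that hang from pivots 40 mm up; between the arms it is open upwards for 52 mm, so a fingertip can follow the roller through. With its axis about 28 mm beyond this line the roller goes on by itself to the end stop, 90 mm beyond the flap
- push_point (a point): point on the chute floor, mid width, 50 mm uphill (feeder +x) of the flap, 58 mm above the table: a fingertip set down here from above stands clear behind a roller waiting at the flap. The chute floor slopes 15 degrees, 72 mm wide between rails 16 mm high. The shell of the drum begins 30 mm uphill of it, the hopper 58 mm
- roller_a_c (a point): centre of the lowest roller in the hopper, the first to come: plain steel cylinder 28 mm thick, 66 mm long, 0.1 kg, lying along the feeder's y axis. Waiting at the flap its centre is about 17 mm uphill of the flap and 14 mm above the floor
- roller_b_c (a point): centre of the middle roller, the second to come; like the first
- roller_c_c (a point): centre of the top roller, which must stay in the feeder; like the first
- v_block_a: steel V-block, 55 x 50 x 40 mm, a bystander; origin under its centre
- screw_tin: small tin with lid, 72 mm thick, 50 mm high, a bystander; origin under its centre
- oil_can: small oil can, 62 mm thick, 151 mm high, a bystander; origin under its centre

How it is judged:
By the outcome, as a careful person would: the job done as asked, in the order asked, and still so for the second after the job is handed in, with the robot touching nothing.
It also fails if it takes over 72 s, if anything falls off the work surface, if the arm or the gripper's body presses on something with over 40 N, if the wrist force passes 120 N, or if a joint passes its speed limit or range.

ROBOT

A 7-joint arm with a two-finger parallel gripper is mounted at the origin on a cart in front of the work surface, level with it; the furniture and walls round the work are solid. World frame = base frame: x ahead of the robot, y to its left, z up, the work surface at z = 0. Lengths are in m, angles in rad, forces in N, time in s.
With the tool pointing down it reaches from about 0.425 to 0.925 m from the base axis. Payload 6.8 kg.
Tool frame: the origin (TCP) lies midway between the tips of the shut fingers; the grasp point (between the pads) lies 19 mm behind it (grip_point_offset is the distance from the TCP to the grasp point, in m); y points along the fingers, x is the direction in which the jaws open and shut, and the axes are right-handed (so a half turn about y gives the same grasp; the last joint's range is limited). The gripper opens to 85 mm and grips with 20 to 120 N. Pads are 22 mm wide; open, the fingers measure 114 mm over their backs; the gripper's body (76 mm by 85 mm) begins 54 mm behind the grasp point. The pads swing forward as they close: fully open they stand 13 mm farther back than shut.
Start: joints at [1.13, 0.477, 0.022, 1.555, -0.011, 1.109, -0.083], TCP at [0.221, -0.638, 0.231] pointing down, gripper open.
Joint ranges: [-2.96, 2.96], [-0.34, 2.1], [-1.41, 1.46], [0.24, 2.44], [-1.37, 4.51], [0.17, 1.92], [-2.96, 2.96]. Speed limits (rad/s): [2.39, 2.39, 3.14, 3.14, 3.14, 3.14, 3.14].

INTERFACE

Orientations are given as a unit quaternion [w, x, y, z].
In Python, from station import get_obs, read_camera, hand_in, grip_point_offset gives the robot as it stands.
- The arm moves only by the tool play_rows, never from a script. Its argument "increments" is a list of rows, each a list of 2 entries, a list of its own where there are three numbers: the shift along the tool's x, y, z in m, then the turn, a rotation vector about the tool's x, y, z in degrees. In form: [[[tx, ty, tz], [ax, ay, az]], ...]. A call has 1 to 20 rows; each row shifts and turns the commanded pose from where the row before left it, along the tool's axes as they then stand; what a row does not reach is not made up. A row lasts 1/12 s, in which the tool goes at most 41.7 mm and 7.16 degrees, less where a joint would pass 70% of its speed; a pose out of reach is approached as far as the arm can. A call with a gripper value outside its range is refused whole. "gripper" is the finger opening in m, from 0 to 0.0854, set as the call begins (left out, the last holds). The fingers move at their own pace and stop on an object; "grip_force" is the grip in N (left out, the last holds). Time passes only in rows, so rows that do not move let the fingers close. It gives the time, the measured TCP pose, the force and the opening at its end, in the units of the state.
- get_obs(): the state, without advancing time (a new reading comes with each control period).
- read_camera(name): name is "scene" or "top"; returns a dict with "color" (400x640x3 uint8, red, green, blue), "range_z" (400x640 float32, m along the optical axis (not along the pixel's ray), 0 where there is no reading), "intrinsics" (3x3 intrinsics, pixels), "dist_coeffs" ([k1, k2, p1, p2, k3] as OpenCV has them; the pictures are not rectified), "R" (3x3) and "t" (3): a world point X has camera coordinates R X + t. Camera axes: x right, y down, z forward; pixel columns grow to the right and rows downward; lengths in m; the calibration is good to about 2 mm. A picture is of the moment at which its call begins.
- hand_in(): hands the job in, once; it reports no verdict.
The state is a dict: "t": time; "q": joint angles; "joint_vel": joint speeds; "joint_torque": joint torques, N m; "eef_pos": TCP position; "tool_rot": TCP orientation; "contact_force": force on the tool from outside, world axes, zero at the start; "torque": the same for the moment, N m; "gripper_width": opening from 0.0 (shut) to 1.0 (fully open).
Only numpy, scipy, OpenCV 4.12 (cv2) and the standard library are available. Lean on these libraries where they do the work, as an engineer would, in place of code of your own. Each camera call takes 0.05 s, during which the arm holds its last target. There are 200 camera calls.

## Working session

There is one attempt and no reset: what is moved stays moved. The work goes in short steps, Python scripts to look and compute and a tool call to move; the robot and the scene stay as the last step left them, time stands still between calls to the robot, and variables do not carry over. Pictures are saved under pics/ and viewed, about 8 in all and at most 12, crops included, and the job is handed in when it is done.

Besides the shell and the picture viewer there is one more tool, called after "Call:" as name(argument=value, ...) on one line, values as JSON. play_rows: Moves the arm, as the interface text tells. Its arguments: {"type":"object","properties":{"increments":{"type":"array","items":{"type":"array"}},"gripper":{"type":"number"},"grip_force":{"type":"number"}},"required":["increments"]}

```bash
ls; mkdir -p pics; python3 - <<'E'
from station import *
import cv2,numpy as np
print(get_obs(),grip_point_offset)
for n in("scene","top"):
    c=read_camera(n);cv2.imwrite(f"pics/{n}0.png",c["color"][...,::-1])
    np.savez(f"{n}0.npz",**c)
    print(n,c["intrinsics"],c["dist_coeffs"],c["R"],c["t"],(c["range_z"]>0).mean())
E
```

```text
pics
{'t': 0.0, 'q': array([ 1.1299229 ,  0.47779105,  0.02238643,  1.55645638, -0.01154511,
        1.10923996, -0.08313843]), 'joint_vel': array([-0.00090404, -0.00020948,  0.00076397, -0.00032146, -0.00105239,
        0.00031813, -0.00104803]), 'joint_torque': array([-8.50591005e-04, -5.96467602e+01,  1.60715651e+00, -2.81198841e+01,
        1.23611200e-02,  9.38104960e-03,  4.09365998e-05]), 'eef_pos': array([ 0.2202835 , -0.63743546,  0.23033057]), 'tool_rot': array([ 0.57621793, -0.57555911,  0.41083776, -0.4097767 ]), 'contact_force': array([ 0.03200246, -0.53604089, -0.0430734 ]), 'torque': array([ 0.02567308, -0.06922669, -0.01676518]), 'gripper_width': 1.00480649583151} 0.0187
scene [[490.91914014   0.         323.21549588]
 [  0.         490.91914014 194.75347365]
 [  0.           0.           1.        ]] [-0.09371855  0.          0.          0.          0.        ] [[ 0.53273426 -0.84625114 -0.00729504]
 [-0.41417492 -0.25319591 -0.87427168]
 [ 0.73800633  0.4687759  -0.48538214]] [-0.43600122  0.25400386  1.16901947] 0.9959296875
top [[499.16446828   0.         315.08151738]
 [  0.         499.16446828 203.84594869]
 [  0.           0.           1.        ]] [0.01692551 0.         0.         0.         0.        ] [[-6.65453078e-04 -9.99982302e-01  5.91204199e-03]
 [-9.91881476e-01 -9.17603334e-05 -1.27165756e-01]
 [ 1.27164048e-01 -5.94866777e-03 -9.91863861e-01]] [-0.22629876  0.5064707   1.42165787] 0.99588671875
```

View pics/scene0.png

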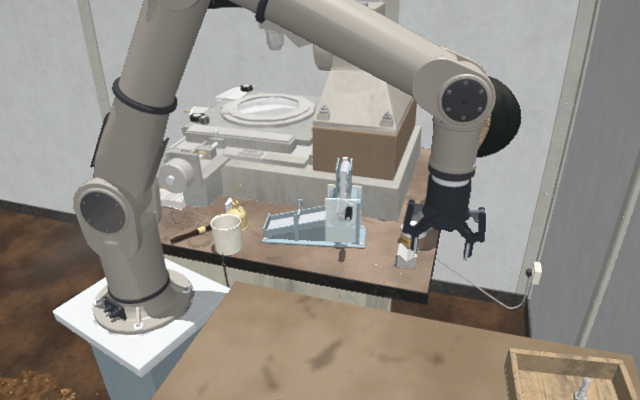

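View pics/top0.png

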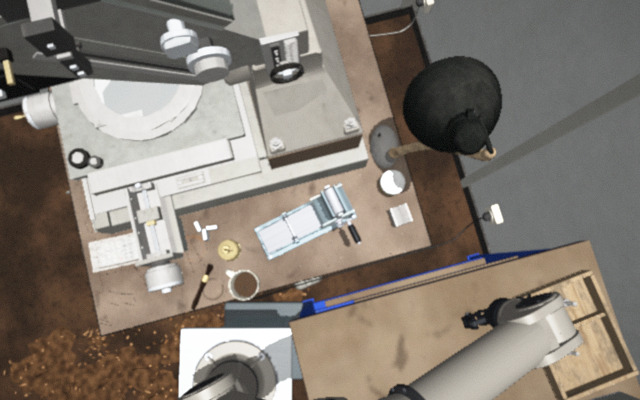

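The scene view shows the feeder (265–365, 160–245) with the crank's black sleeve near (348,213). In the top view the chute runs from (330,205) down-left to (260,240), and the sleeve is at (354,232). The V-block is at (400,214), the tin at (392,182) and the oil can at (229,250).

```bash
cat > h.py <<'E'
import numpy as np,cv2
from station import *
def ray(c,u,v):
    p=cv2.undistortPoints(np.array([[[u,v]]],float),c["intrinsics"],c["dist_coeffs"])[0,0]
    d=c["R"].T@np.array([p[0],p[1],1]);o=-c["R"].T@c["t"];return o,d
def cloud(c,u0,v0,u1,v1):
    U,V=np.meshgrid(np.arange(u0,u1),np.arange(v0,v1))
    p=cv2.undistortPoints(np.stack([U,V],-1).reshape(-1,1,2).astype(float),c["intrinsics"],c["dist_coeffs"])[:,0]
    z=c["range_z"][v0:v1,u0:u1].reshape(-1)
    X=(np.c_[p*z[:,None],z]-c["t"])@c["R"]
    return X.reshape(v1-v0,u1-u0,3)
def proj(c,X):
    r=cv2.Rodrigues(c["R"])[0];return cv2.projectPoints(np.atleast_2d(X).astype(float),r,c["t"],c["intrinsics"],c["dist_coeffs"])[0][:,0]
E
python3 - <<'E'
from h import *
a=np.load("scene0.npz");b=np.load("top0.npz")
A=cv2.resize(a["color"][145:255,255:375],None,fx=5,fy=5,interpolation=cv2.INTER_CUBIC)
B=cv2.resize(b["color"][170:270,245:375],None,fx=6,fy=6,interpolation=cv2.INTER_CUBIC)
cv2.imwrite("pics/a1.png",A[...,::-1]);cv2.imwrite("pics/b1.png",B[...,::-1])
X=cloud(b,245,170,375,270)
np.set_printoptions(precision=3,suppress=True)
z=(X[...,2]*1000).astype(int)
for r in range(4,92,4): print(170+r,z[r,8:120:4])
m=X[...,2]>.21
P=X[m];print(P.mean(0),cv2.minAreaRect((P[:,:2]*1000).astype(np.float32)))
E
```

```text
174 [128 127 128 123 127 128 127 129 127 127 127 126 123 122 119 111 102  78
  62  49  32   0   7   1  -2   6  -3   5]
178 [125 126 130 125 127 127 130 124 127 128 125 106 103  85  69  51  36  21
   3   0   6  -2  -1  -2  -1   5   1  -3]
182 [124 124 123 120 129 132 128 112 104  86  75  54  38  24   0  -1  -1   0
   2   2   0   3   0  -2  -2  -3  -3   3]
186 [127 123 125 115 108  94  78  60  43  28   1   2   0  -1   3   0  -1  -4
   1 230 217 148 123  -3   0   1   1   0]
190 [106  90  79  63  41  28   2   2  -3  -4   5   2   2   4  -4  -1   0   0
 222 225 224 232 129   1   3   2   0   4]
194 [ 54  35   0  -3   5  -1  -1   4  -4  10   5   3   1  -3   0   0   4 196
 214 220 224 213 134 109  -3  -5   0   1]
198 [  8  -4   0   0   3  -3   0  -3   2   0   0   2   0   0  -1 142 136 150
 234 225 223 223 236 125   0   3  -1  -3]
202 [  4  -1   0  -3  -3  -1   2   1  -2  10  -4  -2   1  -5   9 102 136 139
 199 220 228 219 213 133 108  -5   0  -5]
206 [ -2   1   5   1  -1  -2   3   3   3   3  -2  -1   9  77  68   9 129 137
 145 234 226 225 223 234 123   0   4  -1]
210 [   5   -6    1    2   -1
[... 885 characters left out ...]
 26  32  32  42  42  39  86  63   9   2   4  -5   4
  -4  -1   1   0   0   1   5   4 144  -2]
242 [ -3  -1   5  24  29  28  26  32  36  41  63  51   7   6   0   0  -2   1
  -4   2   0   0   1   5  -4   0 142 139]
246 [-4  1 -1 31 23 26 32 32 50  7  9  2  4 -1  1  1  0  1  2  3  4 -4  3 -4
  1  2 -5  2]
250 [-2  7  0 10 19 25 45  9 12 -1 -4  0 -2  0 -1 -2 -1  4  5  1  0 -4  6 -2
 -2  2 -1 -1]
254 [-4 -4 -3  0 41  6  7 -4 -1 -1 -3  3  2  5  0  0  0  0 -1 -1 -5  1 -4  5
  1  3  1 -3]
258 [-1  0  5  2 12  0  0  3  5 -2  6  0  2 -1 -6  1 -2  1  1  1  1  1  1 -3
 -2 -3  3 -2]
[ 0.476 -0.267  0.342] ((424.01837158203125, -264.0592041015625), (68.14913177490234, 214.5239715576172), 83.3493423461914)
```

View pics/b1.png

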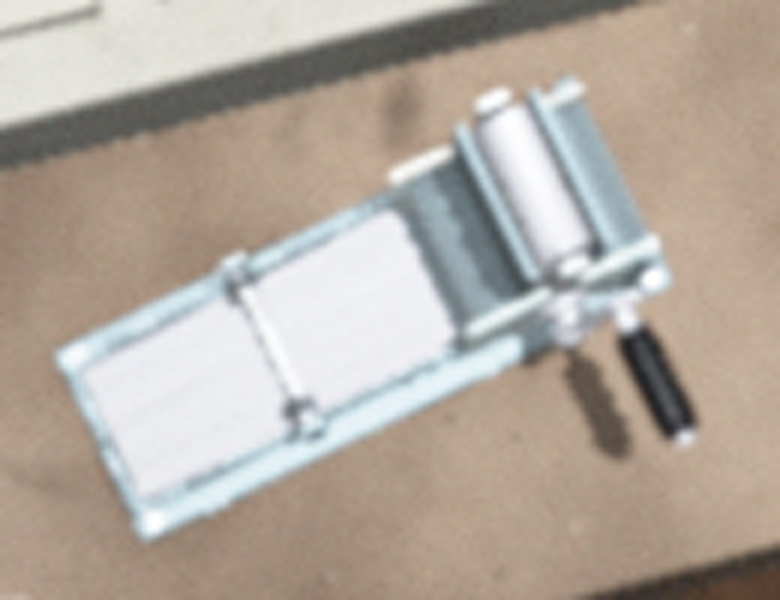

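View pics/a1.png

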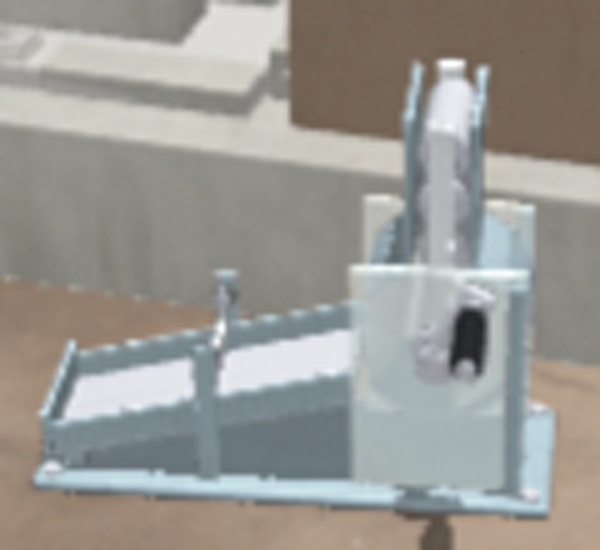

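The close-ups show the closed flap strip from (240,275) to (305,425) in the top crop. The sleeve runs (630,335)–(685,430), a bit beyond the top on the side away from the chute. Next I'll fit the feeder frame.

```bash
python3 - <<'E'
from h import *
np.set_printoptions(precision=4,suppress=True)
a=np.load("scene0.npz");b=np.load("top0.npz")
X=cloud(b,245,170,375,270);C=b["color"][170:270,245:375].astype(int)
z=X[...,2]
# white floor
w=(C.min(-1)>190)&(C.max(-1)-C.min(-1)<25)&(z>.012)&(z<.075)
n,l,s,_=cv2.connectedComponentsWithStats(w.astype(np.uint8))
for i in range(1,n):
    if s[i,4]>150:
        P=X[l==i];c,(p,q),an=cv2.minAreaRect((P[:,:2]*1000).astype(np.float32));print("floor comp",s[i],np.round(c,1),p,q,an)
P=X[w];A=np.c_[P[:,:2],np.ones(len(P))];co=np.linalg.lstsq(A,P[:,2],rcond=None)[0]
g=-co[:2];print("plane",co,"slope deg",np.degrees(np.arctan(np.hypot(*g))),"downhill dir deg",np.degrees(np.arctan2(g[1],g[0])))
# sleeve
for n,c,(u0,v0,u1,v1) in(("top",b,(340,215,370,250)),("scene",a,(343,203,356,224))):
    Y=cloud(c,u0,v0,u1,v1);D=c["color"][v0:v1,u0:u1].max(-1)<60
    P=Y[D];V,U=np.nonzero(D);
    if n=="top":D&=Y[...,2]>.08;P=Y[D];V,U=np.nonzero(D)
    m=P.mean(0);ev,E=np.linalg.eigh(np.cov((P-m).T));print(n,len(P),m,np.median(P,0),E[:,2],np.degrees(np.arctan2(E[1,2],E[0,2])),"px",U.mean()+u0,V.mean()+v0,(P-m)@E[:,2]@np.ones(len(P)),np.ptp((P-m)@E[:,2]))
# hand-picked points of the top crop cast on planes
def cast(c,u,v,h):
    o,d=ray(c,u,v);return o+d*(h-o[2])/d[2]
for name,u,v,h in(("flapL",240,280,.07),("flapR",303,420,.07),("pivL",236,268,.085),("pivR",308,422,.085),("baseNearEnd",140,540,.008),("baseFarEnd",62,355,.03),("hopWallA0",458,128,.233),("hopWallA1",530,280,.233),("hopWallB0",540,92,.233),("hopWallB1",612,245,.233)):
    print(name,cast(b,245+u/6,170+v/6,h))
E
```

```text
floor comp [  11   35   65   54 1505] [ 431.3 -149.4] 95.93531799316406 176.99337768554688 26.165977478027344
plane [ 0.141  -0.1943 -0.0469] slope deg 13.500927449805229 downhill dir deg 125.97321035397601
top 38 [ 0.4122 -0.3285  0.1452] [ 0.4123 -0.3283  0.1446] [-0.8898 -0.4559  0.0211] -152.8676887601851 px 353.60526315789474 233.5263157894737 -3.184952301893418e-15 0.04289625725608222
scene 50 [ 0.4074 -0.3353  0.1451] [ 0.4076 -0.3354  0.1453] [-0.8915 -0.4524 -0.0218] -153.09376567854284 px 348.4 211.88 -4.021089017314239e-15 0.04399027862931424
flapL [ 0.4651 -0.1411  0.07  ]
flapR [ 0.3991 -0.1711  0.07  ]
pivL [ 0.4692 -0.14    0.085 ]
pivR [ 0.3974 -0.1739  0.085 ]
baseNearEnd [ 0.3443 -0.09    0.008 ]
baseFarEnd [ 0.4328 -0.0532  0.03  ]
hopWallA0 [ 0.5125 -0.241   0.233 ]
hopWallA1 [ 0.4484 -0.2709  0.233 ]
hopWallB0 [ 0.5279 -0.2755  0.233 ]
hopWallB1 [ 0.4631 -0.3052  0.233 ]
```

```bash
cat >> h.py <<'E'
from scipy.spatial.transform import Rotation as Ro
np.set_printoptions(precision=4,suppress=True)
FX=np.array([.4305,-.9026,0]);FY=np.array([.9026,.4305,0]);O=np.array([.4886,-.2728,0])
F=np.c_[FX,FY,[0,0,1]]
def tof(p): return F.T@(np.asarray(p)-O)
def pose():
    s=get_obs();q=s["tool_rot"];return s,s["eef_pos"],Ro.from_quat(np.r_[q[1:],q[0]])
def st():
    s,p,R=pose();print("t",s["t"],"feeder tcp mm",tof(p)*1e3,"F",F.T@s["contact_force"],"w",s["gripper_width"],"q",s["q"])
    print("tool axes in feeder (cols)\n",F.T@R.as_matrix());return p,R
E
python3 - <<'E'
from h import *
a=np.load("scene0.npz");b=np.load("top0.npz")
o1,d1=ray(b,353.6,233.5);o2,d2=ray(a,348.4,211.9)
s=np.linalg.lstsq(np.c_[d1,-d2],o2-o1,rcond=None)[0];p1=o1+d1*s[0];p2=o2+d2*s[1]
m=(p1+p2)/2;f=tof(m);print("handle",m,"gap",p1-p2,"feeder",f,"r",np.hypot(f[0],f[2]-.1),"ang",np.arctan2(-f[0],f[2]-.1))
p,R=st()
for sg in(1,-1):
    x=sg*FX;y=np.array([0,0,-1.]);T=Ro.from_matrix(np.c_[x,y,np.cross(x,y)]);print(sg,"rotvec tool",np.degrees((R.inv()*T).as_rotvec()))
# bystanders in feeder frame
for n,u,v,h in(("vblock",400,214,.04),("tin",392,182,.05),("oil",229,250,.07)):
    o,d=ray(b,u,v);print(n,tof(o+d*(h-o[2])/d[2]))
E
```

```text
handle [ 0.4135 -0.3302  0.1401] gap [-0.0017  0.0026 -0.0003] feeder [ 0.0195 -0.0925  0.1401] r 0.044586352858479415 ang -0.4519863758111331
t 0.1 feeder tcp mm [ 213.6482 -399.1784  230.4048] F [0.7253 1.4307 0.0892] w 1.0027839971343961 q [ 1.1299  0.4778  0.0224  1.5563 -0.0115  1.1093 -0.0831]
tool axes in feeder (cols)
 [[ 0.9937 -0.0017  0.1121]
 [-0.1121  0.      0.9937]
 [-0.0017 -1.     -0.0001]]
1 rotvec tool [ 0.0026 -6.4339 -0.0966]
-1 rotvec tool [  0.1465 173.566    0.0039]
vblock [ 0.1745 -0.0973  0.04  ]
tin [ 0.1935 -0.0042  0.05  ]
oil [-0.3103  0.018   0.07  ]
```

Call:
play_rows(increments=[[[0,0,0],[0,-3.2,0]],[[0,0,0],[0,-3.2,0]],[[-0.013,0,0.0197],[0,0,0]],[[-0.013,0,0.0197],[0,0,0]],[[-0.013,0,0.0197],[0,0,0]],[[-0.013,0,0.0197],[0,0,0]],[[-0.013,0,0.0197],[0,0,0]],[[-0.013,0,0.0197],[0,0,0]],[[-0.013,0,0.0197],[0,0,0]],[[-0.013,0,0.0197],[0,0,0]],[[-0.013,0,0.0197],[0,0,0]],[[-0.013,0,0.0197],[0,0,0]],[[-0.013,0,0.0197],[0,0,0]],[[-0.013,0,0.0197],[0,0,0]],[[-0.013,0,0.0197],[0,0,0]],[[-0.013,0,0.0197],[0,0,0]],[[-0.013,0,0.0197],[0,0,0]],[[0,0,0],[0,0,0]]])

```text
t: 1.6
eef_pos: [0.4063, -0.33, 0.2311]
tool_rot: [0.6, -0.598, 0.376, -0.375]
contact_force: [0.4, 0.3, -0.3]
gripper_width: 0.997
```

```bash
python3 -c "
from h import *
st()"
```

```text
t 1.6 feeder tcp mm [ 16.1673 -98.8886 231.1436] F [-0.0552  0.4919 -0.341 ] w 0.9971539227336985 q [ 0.704   0.2366 -0.1633  1.9063  0.0424  1.0025 -0.597 ]
tool axes in feeder (cols)
 [[ 1.     -0.0016 -0.0064]
 [ 0.0064  0.0018  1.    ]
 [-0.0016 -1.      0.0018]]
```

Call:
play_rows(increments=[[[0.0025,0.004,-0.005],[0,0,0]],[[0,0.0125,0],[0,0,0]],[[0,0.0125,0],[0,0,0]],[[0,0.0125,0],[0,0,0]],[[0,0.0125,0],[0,0,0]],[[0,0.0125,0],[0,0,0]],[[0,0.0125,0],[0,0,0]],[[0,0.0125,0],[0,0,0]],[[0,0.0125,0],[0,0,0]],[[0,0.009,0],[0,0,0]],[[0,0,0],[0,0,0]],[[0,0,0],[0,0,0]]])

```text
t: 2.6
eef_pos: [0.3991, -0.3399, 0.1179]
tool_rot: [-0.598, 0.598, -0.378, 0.377]
contact_force: [0.1, 0.2, -0.1]
gripper_width: 1.0
```

Call:
play_rows(increments=[[[0,0,0],[0,0,0]],[[0,0,0],[0,0,0]],[[0,0,0],[0,0,0]],[[0,0,0],[0,0,0]],[[0,0,0],[0,0,0]],[[0,0,0],[0,0,0]],[[0,0,0],[0,0,0]],[[0,0,0],[0,0,0]],[[0,0,0],[0,0,0]],[[0,0,0],[0,0,0]]], gripper=0.0, grip_force=30)

```text
t: 3.43
eef_pos: [0.4002, -0.3393, 0.1185]
tool_rot: [-0.598, 0.598, -0.377, 0.378]
contact_force: [0.0, 0.1, 3.0]
gripper_width: 0.2
```

```bash
python3 - <<'E'
from h import *
p,R=st()
a=read_camera("scene");b=read_camera("top")
u=proj(a,p)[0].astype(int);v=proj(b,p)[0].astype(int);print(u,v)
A=cv2.resize(a["color"][120:245,255:375],(600,600),interpolation=cv2.INTER_CUBIC)
cv2.imwrite("pics/a2.png",A[...,::-1])
E
```

```text
t 3.4333 feeder tcp mm [  21.9499 -108.4641  118.4941] F [-0.1125  0.0554  2.9668] w 0.199743899647695 q [ 0.705   0.3805 -0.1472  2.0076  0.0793  0.7585 -0.6156]
tool axes in feeder (cols)
 [[ 1.      0.0003  0.0004]
 [-0.0004  0.0001  1.    ]
 [ 0.0003 -1.      0.0001]]
[348 222] [356 238]
```

View pics/a2.png

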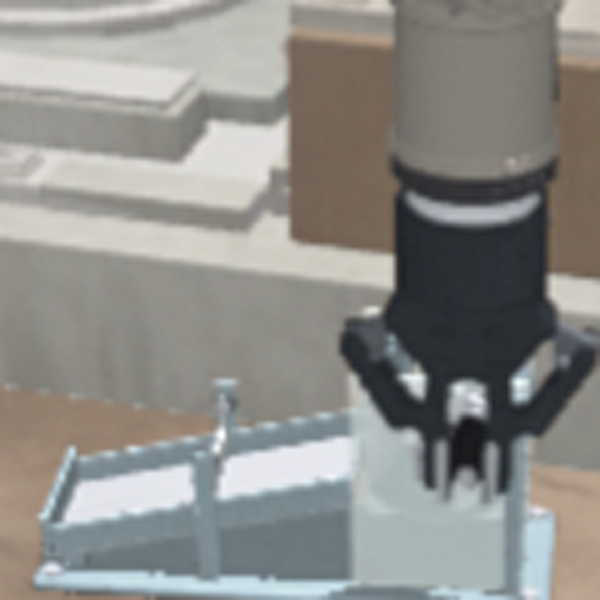

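The sleeve is held between the pads at (470,445) with a 17 mm opening, and the chute and flap at (225,420) are untouched. Next I'll work out the circle increments.

```bash
cat > arc.py <<'E'
import numpy as np,sys
a,b,n=float(sys.argv[1]),float(sys.argv[2]),int(sys.argv[3])
th=np.linspace(a,b,n+1);P=np.round(np.c_[-42*np.sin(th),-42*np.cos(th)],1)
D=np.diff(P,axis=0)
for k in range(0,n,20): print(th[min(k+20,n)],"[" +", ".join("[[%.4f, %.4f, 0], [0, 0, 0]]"%(x/1e3,y/1e3) for x,y in D[k:k+20])+"]")
E
python3 arc.py -0.55 2.45 60
```

```text
0.44999999999999996 [[[-0.0019, -0.0011, 0], [0, 0, 0]], [[-0.0018, -0.0009, 0], [0, 0, 0]], [[-0.0019, -0.0009, 0], [0, 0, 0]], [[-0.0020, -0.0008, 0], [0, 0, 0]], [[-0.0020, -0.0006, 0], [0, 0, 0]], [[-0.0020, -0.0006, 0], [0, 0, 0]], [[-0.0021, -0.0005, 0], [0, 0, 0]], [[-0.0020, -0.0003, 0], [0, 0, 0]], [[-0.0021, -0.0003, 0], [0, 0, 0]], [[-0.0021, -0.0001, 0], [0, 0, 0]], [[-0.0021, -0.0001, 0], [0, 0, 0]], [[-0.0021, 0.0001, 0], [0, 0, 0]], [[-0.0021, 0.0001, 0], [0, 0, 0]], [[-0.0021, 0.0003, 0], [0, 0, 0]], [[-0.0020, 0.0003, 0], [0, 0, 0]], [[-0.0021, 0.0005, 0], [0, 0, 0]], [[-0.0020, 0.0006, 0], [0, 0, 0]], [[-0.0020, 0.0006, 0], [0, 0, 0]], [[-0.0020, 0.0008, 0], [0, 0, 0]], [[-0.0019, 0.0009, 0], [0, 0, 0]]]
1.45 [[[-0.0018, 0.0009, 0], [0, 0, 0]], [[-0.0019, 0.0011, 0], [0, 0, 0]], [[-0.0017, 0.0011, 0], [0, 0, 0]], [[-0.0017, 0.0013, 0], [0, 0, 0]], [[-0.0017, 0.0013, 0], [0, 0, 0]], [[-0.0015, 0.0014, 0], [0, 0, 0]], [[-0.0015, 0.0014, 0], [0, 0, 0]], [[-0.0015, 0.0016, 0], [0, 0, 0]], [[-0.0013, 0.0016, 0], [0, 0, 0]], [[-0.0013, 0.0017, 0], [0, 0, 0]], [[-0.0011, 0
[... 325 characters left out ...]
 [0, 0, 0]]]
2.45 [[[-0.0002, 0.0021, 0], [0, 0, 0]], [[-0.0001, 0.0021, 0], [0, 0, 0]], [[0.0000, 0.0021, 0], [0, 0, 0]], [[0.0001, 0.0021, 0], [0, 0, 0]], [[0.0003, 0.0021, 0], [0, 0, 0]], [[0.0003, 0.0021, 0], [0, 0, 0]], [[0.0004, 0.0020, 0], [0, 0, 0]], [[0.0005, 0.0021, 0], [0, 0, 0]], [[0.0007, 0.0020, 0], [0, 0, 0]], [[0.0007, 0.0019, 0], [0, 0, 0]], [[0.0008, 0.0020, 0], [0, 0, 0]], [[0.0009, 0.0019, 0], [0, 0, 0]], [[0.0010, 0.0018, 0], [0, 0, 0]], [[0.0012, 0.0018, 0], [0, 0, 0]], [[0.0011, 0.0017, 0], [0, 0, 0]], [[0.0013, 0.0017, 0], [0, 0, 0]], [[0.0014, 0.0016, 0], [0, 0, 0]], [[0.0014, 0.0015, 0], [0, 0, 0]], [[0.0015, 0.0015, 0], [0, 0, 0]], [[0.0016, 0.0013, 0], [0, 0, 0]]]
```

Call:
play_rows(increments=[[[-0.0019,-0.0011,0],[0,0,0]],[[-0.0018,-0.0009,0],[0,0,0]],[[-0.0019,-0.0009,0],[0,0,0]],[[-0.002,-0.0008,0],[0,0,0]],[[-0.002,-0.0006,0],[0,0,0]],[[-0.002,-0.0006,0],[0,0,0]],[[-0.0021,-0.0005,0],[0,0,0]],[[-0.002,-0.0003,0],[0,0,0]],[[-0.0021,-0.0003,0],[0,0,0]],[[-0.0021,-0.0001,0],[0,0,0]],[[-0.0021,-0.0001,0],[0,0,0]],[[-0.0021,0.0001,0],[0,0,0]],[[-0.0021,0.0001,0],[0,0,0]],[[-0.0021,0.0003,0],[0,0,0]],[[-0.002,0.0003,0],[0,0,0]],[[-0.0021,0.0005,0],[0,0,0]],[[-0.002,0.0006,0],[0,0,0]],[[-0.002,0.0006,0],[0,0,0]],[[-0.002,0.0008,0],[0,0,0]],[[-0.0019,0.0009,0],[0,0,0]]])

```text
t: 5.2
eef_pos: [0.3836, -0.3052, 0.1199]
tool_rot: [-0.597, 0.598, -0.376, 0.379]
contact_force: [8.4, -12.4, -23.1]
gripper_width: 0.195
```

```bash
python3 -c "
from h import *
st()"
```

```text
t 5.2 feeder tcp mm [ -15.9198 -108.7301  119.9163] F [ 14.8391   2.2205 -23.1408] w 0.19460468895493144 q [ 0.6779  0.3285 -0.1587  2.0861  0.079   0.728  -0.6587]
tool axes in feeder (cols)
 [[ 1.      0.0045  0.0017]
 [-0.0017  0.0012  1.    ]
 [ 0.0045 -1.      0.0012]]
```

Call:
play_rows(increments=[[[0.0006,0.0013,0],[0,0,0]],[[0,0,0],[0,0,0]]], grip_force=20)

```text
t: 5.37
eef_pos: [0.3834, -0.3048, 0.1193]
tool_rot: [-0.597, 0.598, -0.377, 0.378]
contact_force: [3.8, -6.2, -12.2]
gripper_width: 0.194
```

```bash
python3 -c "
from h import *
st()"; python3 arc.py 0.46 2.46 40
```

```text
t 5.3667 feeder tcp mm [ -16.4012 -108.7772  119.337 ] F [  7.2318   0.7397 -12.2133] w 0.1938526939616569 q [ 0.678   0.3298 -0.159   2.0858  0.0786  0.7293 -0.6583]
tool axes in feeder (cols)
 [[ 1.      0.0023  0.0014]
 [-0.0014  0.0003  1.    ]
 [ 0.0023 -1.      0.0003]]
1.46 [[[-0.0019, 0.0009, 0], [0, 0, 0]], [[-0.0018, 0.0011, 0], [0, 0, 0]], [[-0.0018, 0.0012, 0], [0, 0, 0]], [[-0.0017, 0.0012, 0], [0, 0, 0]], [[-0.0016, 0.0013, 0], [0, 0, 0]], [[-0.0015, 0.0015, 0], [0, 0, 0]], [[-0.0015, 0.0014, 0], [0, 0, 0]], [[-0.0014, 0.0016, 0], [0, 0, 0]], [[-0.0014, 0.0016, 0], [0, 0, 0]], [[-0.0012, 0.0017, 0], [0, 0, 0]], [[-0.0012, 0.0018, 0], [0, 0, 0]], [[-0.0010, 0.0018, 0], [0, 0, 0]], [[-0.0010, 0.0018, 0], [0, 0, 0]], [[-0.0009, 0.0019, 0], [0, 0, 0]], [[-0.0008, 0.0020, 0], [0, 0, 0]], [[-0.0007, 0.0020, 0], [0, 0, 0]], [[-0.0006, 0.0020, 0], [0, 0, 0]], [[-0.0005, 0.0020, 0], [0, 0, 0]], [[-0.0004, 0.0021, 0], [0, 0, 0]], [[-0.0002, 0.0021, 0], [0, 0, 0]]]
2.46 [[[-0.0002, 0.0020, 0], [0, 0, 0]], [[-0.0001, 0.0021, 0], [0, 0, 0]], [[0.0000, 0.0021, 0], [0, 0, 0]], [[0.0002, 0.0021, 0], [0, 0, 0]], [[0.0002, 0.0021, 0], [0, 0, 0]], [[0.0003, 0.0021, 0], [0, 0, 0]], [[0.0005, 0.0021, 0], [0, 0, 0]], [[0.0005, 0.0020, 0], [0, 0, 0]], [[0.0007, 0.0020, 0], [0, 0, 0]], [[0.0007, 0.0019, 0], [0, 0, 0]], [[0.0009, 0.0020, 0], [0, 0, 0]], [[0.0009, 0.0018, 0], [0, 0, 0]], [[0.0011, 0.0019, 0], [0, 0, 0]], [[0.0011, 0.0017, 0], [0, 0, 0]], [[0.0012, 0.0018, 0], [0, 0, 0]], [[0.0013, 0.0016, 0], [0, 0, 0]], [[0.0014, 0.0016, 0], [0, 0, 0]], [[0.0014, 0.0015, 0], [0, 0, 0]], [[0.0015, 0.0015, 0], [0, 0, 0]], [[0.0016, 0.0013, 0], [0, 0, 0]]]
```

Call:
play_rows(increments=[[[-0.0017,0.0015,0],[0,0,0]],[[-0.0018,0.0013,0],[0,0,0]],[[-0.0018,0.0012,0],[0,0,0]],[[-0.0017,0.0012,0],[0,0,0]],[[-0.0016,0.0013,0],[0,0,0]],[[-0.0015,0.0015,0],[0,0,0]],[[-0.0015,0.0014,0],[0,0,0]],[[-0.0014,0.0016,0],[0,0,0]],[[-0.0014,0.0016,0],[0,0,0]],[[-0.0012,0.0017,0],[0,0,0]],[[-0.0012,0.0018,0],[0,0,0]],[[-0.001,0.0018,0],[0,0,0]],[[-0.001,0.0018,0],[0,0,0]],[[-0.0009,0.0019,0],[0,0,0]],[[-0.0008,0.002,0],[0,0,0]],[[-0.0007,0.002,0],[0,0,0]],[[-0.0006,0.002,0],[0,0,0]],[[-0.0005,0.002,0],[0,0,0]],[[-0.0004,0.0021,0],[0,0,0]],[[-0.0002,0.0021,0],[0,0,0]]])

```text
t: 7.03
eef_pos: [0.3732, -0.284, 0.086]
tool_rot: [-0.597, 0.598, -0.377, 0.378]
contact_force: [-1.7, -7.0, 0.6]
gripper_width: 0.193
```

```bash
python3 -c "
from h import *
st()"
```

```text
t 7.0333 feeder tcp mm [ -39.5564 -108.9507   85.968 ] F [ 5.632  -4.5444  0.6334] w 0.19280621450449764 q [ 0.6515  0.3576 -0.1594  2.1533  0.0958  0.6353 -0.7024]
tool axes in feeder (cols)
 [[ 1.      0.0022  0.0015]
 [-0.0015  0.0001  1.    ]
 [ 0.0022 -1.      0.0001]]
```

Call:
play_rows(increments=[[[-0.0002,0.002,0],[0,0,0]],[[-0.0001,0.0021,0],[0,0,0]],[[0,0.0021,0],[0,0,0]],[[0.0002,0.0021,0],[0,0,0]],[[0.0002,0.0021,0],[0,0,0]],[[0.0003,0.0021,0],[0,0,0]],[[0.0005,0.0021,0],[0,0,0]],[[0.0005,0.002,0],[0,0,0]],[[0.0007,0.002,0],[0,0,0]],[[0.0007,0.0019,0],[0,0,0]],[[0.0009,0.002,0],[0,0,0]],[[0.0009,0.0018,0],[0,0,0]],[[0.0011,0.0019,0],[0,0,0]],[[0.0011,0.0017,0],[0,0,0]],[[0.0012,0.0018,0],[0,0,0]],[[0.0013,0.0016,0],[0,0,0]],[[0.0014,0.0016,0],[0,0,0]],[[0.0014,0.0015,0],[0,0,0]],[[0.0015,0.0015,0],[0,0,0]],[[0.0016,0.0013,0],[0,0,0]]])

```text
t: 8.7
eef_pos: [0.3799, -0.2975, 0.0489]
tool_rot: [-0.597, 0.598, -0.377, 0.378]
contact_force: [-2.5, -4.8, 5.7]
gripper_width: 0.198
```

```bash
cat > look.py <<'E'
import sys
from h import *
st()
b=read_camera("top");a=read_camera("scene")
# chute profile: height above the floor plane along feeder x, from the top camera
X=cloud(b,245,170,375,270).reshape(-1,3);f=(X-O)@F;h=f[:,2]-(.044+(f[:,0]+.128)*np.tan(np.radians(15)))
m=(abs(f[:,1])<.022)
for lo in range(-215,-50,6):
    k=m&(f[:,0]*1e3>=lo)&(f[:,0]*1e3<lo+6)
    if k.any(): print(lo+3,int(np.median(h[k])*1e3),int(h[k].max()*1e3),end=" | ")
if len(sys.argv)>1:
    A=cv2.resize(a["color"][120:250,255:375],(480,520),interpolation=cv2.INTER_CUBIC)
    cv2.imwrite("pics/"+sys.argv[1]+".png",A[...,::-1])
    B=cv2.resize(b["color"][170:270,245:375],(780,600),interpolation=cv2.INTER_CUBIC)
    cv2.imwrite("pics/"+sys.argv[1]+"t.png",B[...,::-1])
E
python3 look.py s3
```

```text
t 8.7 feeder tcp mm [ -24.4929 -108.7851   48.8604] F [ 3.2735 -4.2819  5.7342] w 0.19767863751840947 q [ 0.6542  0.4414 -0.1445  2.1424  0.1171  0.5636 -0.7027]
tool axes in feeder (cols)
 [[ 1.      0.0016  0.0013]
 [-0.0013  0.      1.    ]
 [ 0.0016 -1.      0.    ]]
-212 0 6 | -206 0 4 | -200 1 5 | -194 0 8 | -188 0 5 | -182 0 7 | -176 0 7 | -170 1 5 | -164 1 8 | -158 0 9 | -152 0 5 | -146 0 6 | -140 0 6 | -134 0 6 | -128 25 35 | -122 1 5 | -116 0 7 | -110 0 6 | -104 1 7 | -98 0 5 | -92 0 7 | -86 1 6 | -80 1 6 | -74 1 7 | -68 0 5 | -62 0 4 | -56 0 6 | -50 3 41 |
```

Call:
play_rows(increments=[[[0.0016,0.0013,0],[0,0,0]],[[0.0017,0.0012,0],[0,0,0]],[[0.0018,0.0011,0],[0,0,0]],[[0,0,0],[0,0,0]],[[0,0,0],[0,0,0]],[[0,0,0],[0,0,0]],[[0,0,0],[0,0,0]],[[0,0,0],[0,0,0]],[[0,0,0],[0,0,0]]])

```text
t: 9.55
eef_pos: [0.3821, -0.3022, 0.0452]
tool_rot: [-0.597, 0.598, -0.377, 0.378]
contact_force: [-1.3, -4.8, 3.4]
gripper_width: 0.198
```

```bash
python3 look.py s4
```

```text
t 9.55 feeder tcp mm [ -19.3149 -108.7473   45.2385] F [ 3.7601 -3.2446  3.3589] w 0.1976087905762551 q [ 0.658   0.4534 -0.1424  2.1336  0.119   0.5601 -0.6982]
tool axes in feeder (cols)
 [[ 1.      0.0019  0.0014]
 [-0.0014  0.0002  1.    ]
 [ 0.0019 -1.      0.0002]]
-212 0 6 | -206 0 6 | -200 0 7 | -194 0 7 | -188 0 10 | -182 0 7 | -176 1 5 | -170 2 7 | -164 0 7 | -158 1 6 | -152 1 5 | -146 1 7 | -140 0 9 | -134 0 6 | -128 26 31 | -122 27 31 | -116 29 35 | -110 27 34 | -104 23 32 | -98 12 22 | -92 0 8 | -86 1 5 | -80 0 4 | -74 0 5 | -68 1 7 | -62 1 6 | -56 0 6 | -50 0 9 |
```

The first roller lies at the flap, with its centre at x ≈ -112. Now I'll release the crank and go over to the push point.

Call:
play_rows(increments=[[[0,0,0],[0,0,0]],[[0,0,0],[0,0,0]],[[0,0,0],[0,0,0]],[[0,0,0],[0,0,0]],[[0,-0.01,0],[0,0,0]],[[0,-0.02,0],[0,0,0]],[[0,-0.02,0],[0,0,0]],[[0,-0.02,0],[0,0,0]],[[0,-0.02,0],[0,0,0]],[[0,-0.02,0],[0,0,0]],[[-0.007,-0.02,0],[0,0,0]],[[-0.02,0,0],[0,0,0]],[[-0.02,0,0.01],[0,0,0]],[[-0.01,0,0.02],[0,0,0]],[[0,0,0.02],[0,0,0]],[[0,0,0.02],[0,0,0]],[[0,0,0.02],[0,0,0]],[[0,0,0.019],[0,0,0]],[[0,0,0],[0,0,0]]], gripper=0.05)

```text
t: 11.23
eef_pos: [0.4592, -0.2001, 0.1754]
tool_rot: [0.6, -0.598, 0.375, -0.377]
contact_force: [1.4, -0.7, -0.5]
gripper_width: 0.588
```

Call:
play_rows(increments=[[[0,0,0],[0,0,-5]],[[0,0,0],[0,0,-5]],[[0,0,0],[0,0,-5]],[[0,0,0],[0,0,0]],[[0,0,0],[0,0,0]],[[0,0,0],[0,0,0]],[[0,0,0],[0,0,0]]], gripper=0.0)

```text
t: 11.82
eef_pos: [0.456, -0.2038, 0.1748]
tool_rot: [-0.543, 0.642, -0.297, 0.453]
contact_force: [0.4, -0.2, 0.5]
gripper_width: -0.001
```

```bash
python3 look.py s5
```

```text
t 11.8167 feeder tcp mm [-76.3024   0.2435 174.8488] F [0.3693 0.2479 0.514 ] w -0.0011767042265093557 q [ 0.3325  0.1868 -0.1989  2.1542  0.4013  0.6977 -1.2844]
tool axes in feeder (cols)
 [[ 0.9661  0.258   0.0025]
 [-0.0025 -0.0002  1.    ]
 [ 0.258  -0.9661  0.0004]]
-206 556 558 | -200 545 557 | -194 530 555 | -188 533 556 | -182 529 551 | -176 526 548 | -170 524 544 | -164 520 536 | -158 516 532 | -152 515 532 | -146 517 532 | -140 514 529 | -134 504 519 | -128 494 511 | -122 485 498 | -116 470 485 | -110 443 471 | -104 366 445 | -98 338 361 | -92 319 336 | -86 285 318 | -80 265 288 | -74 224 263 | -68 180 240 | -62 187 232 | -56 205 223 | -50 208 220 |
```

Call:
play_rows(increments=[[[-0.0028,0.0105,0],[0,0,0]],[[-0.0028,0.0105,0],[0,0,0]],[[-0.0028,0.0105,0],[0,0,0]],[[-0.0028,0.0105,0],[0,0,0]],[[-0.0028,0.0105,0],[0,0,0]],[[-0.0028,0.0105,0],[0,0,0]],[[-0.0028,0.0105,0],[0,0,0]],[[-0.0028,0.0105,0],[0,0,0]],[[-0.0028,0.0105,0],[0,0,0]],[[-0.0028,0.0105,0],[0,0,0]],[[0,0,0],[0,0,0]],[[0,0,0],[0,0,0]]])

```text
t: 12.92
eef_pos: [0.4551, -0.2025, 0.0647]
tool_rot: [-0.543, 0.643, -0.297, 0.451]
contact_force: [-0.5, -0.1, -0.1]
gripper_width: 0.002
```

```bash
python3 look.py s6
```

```text
t 12.9167 feeder tcp mm [-77.858    0.0293  64.6636] F [-0.0766 -0.5076 -0.106 ] w 0.001706874762273931 q [ 0.2446  0.3788 -0.1109  2.2402  0.6195  0.4542 -1.532 ]
tool axes in feeder (cols)
 [[ 0.9663  0.2574 -0.    ]
 [ 0.0005 -0.0018  1.    ]
 [ 0.2574 -0.9663 -0.0019]]
-212 447 492 | -206 432 495 | -200 455 499 | -194 455 497 | -188 457 492 | -182 454 490 | -176 446 481 | -170 446 474 | -164 438 469 | -158 430 457 | -152 426 447 | -146 424 434 | -140 418 430 | -134 399 414 | -128 383 390 | -122 369 380 | -116 347 361 | -110 323 338 | -104 249 267 | -98 225 242 | -92 207 226 | -86 172 190 | -80 148 167 | -74 123 147 | -68 113 128 | -62 81 116 | -56 96 114 | -50 101 109 |
```

View pics/s6.png

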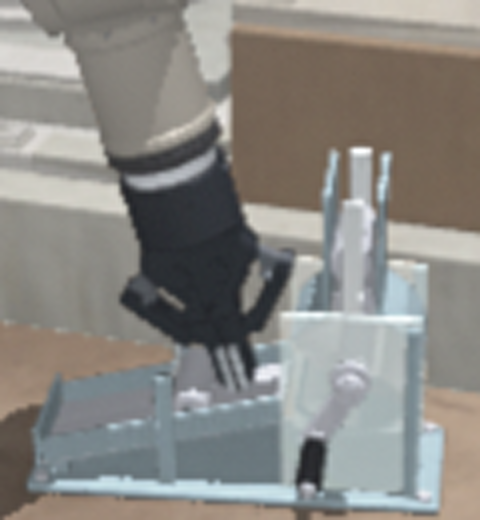

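The fingertip stands behind the first roller at (195,395), just uphill of the flap post (165,420). The crank is at about 2.6 rad and two rollers are left in the hopper. Now I push.

Call:
play_rows(increments=[[[-0.004,0,0],[0,0,0]],[[-0.004,0,0],[0,0,0]],[[-0.004,0,0],[0,0,0]],[[-0.004,0,0],[0,0,0]],[[-0.004,0,0],[0,0,0]],[[-0.004,0,0],[0,0,0]],[[-0.004,0,0],[0,0,0]],[[-0.004,0,0],[0,0,0]],[[-0.004,0,0],[0,0,0]],[[-0.004,0,0],[0,0,0]],[[-0.004,0,0],[0,0,0]],[[-0.004,0,0],[0,0,0]],[[-0.004,0,0],[0,0,0]],[[-0.004,0,0],[0,0,0]],[[0,0,0],[0,0,0]]])

```text
t: 14.27
eef_pos: [0.4382, -0.166, 0.0565]
tool_rot: [-0.538, 0.642, -0.294, 0.461]
contact_force: [14.8, -43.6, 16.5]
gripper_width: -0.005
```

```bash
python3 look.py s7|head -5
```

```text
t 14.2667 feeder tcp mm [-118.12      0.4898   56.4509] F [45.7641 -5.4155 16.5361] w -0.005194093400881953 q [ 0.1143  0.3642 -0.0676  2.3112  0.7018  0.4236 -1.7245]
tool axes in feeder (cols)
 [[ 0.9614  0.275   0.0128]
 [-0.013  -0.001   0.9999]
 [ 0.275  -0.9614  0.0027]]
```

View pics/s7.png

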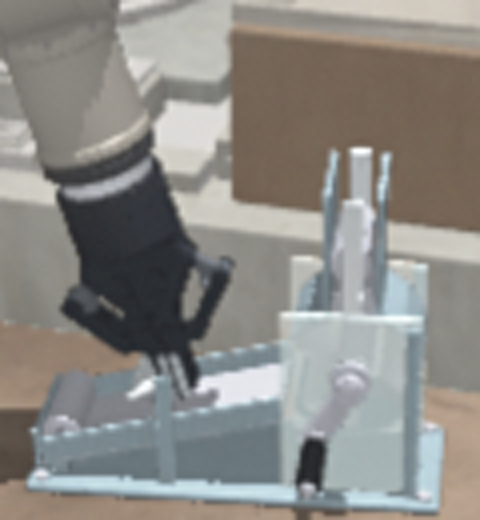

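The first roller is already through, lying at the end stop (60,430). The finger is pressing against the opened flap, so I back off uphill and lift.

Call:
play_rows(increments=[[[0.01,0,0],[0,0,0]],[[0.012,0,0],[0,0,0]],[[0.012,0,0],[0,0,0]],[[0.012,0,0],[0,0,0]],[[0.009,0,0],[0,0,0]],[[0,0,0],[0,0,0]],[[0.0045,-0.017,0],[0,0,0]],[[0.0045,-0.017,0],[0,0,0]],[[0.0045,-0.017,0],[0,0,0]],[[0.0045,-0.017,0],[0,0,0]],[[0.0045,-0.017,0],[0,0,0]],[[0.0045,-0.017,0],[0,0,0]],[[0,0,0],[0,0,0]]])

```text
t: 15.45
eef_pos: [0.4564, -0.2009, 0.1733]
tool_rot: [-0.544, 0.641, -0.295, 0.453]
contact_force: [0.6, 0.4, 0.2]
gripper_width: 0.002
```

Call:
play_rows(increments=[[[0,0,0],[0,0,5]],[[0,0,0],[0,0,5]],[[0,0,0],[0,0,5]],[[0,0,-0.02],[0,0,0]],[[0,0,-0.03],[0,0,0]],[[0,0,-0.03],[0,0,0]],[[0,0,-0.025],[0,0,0]],[[0.015,0,0],[0,0,0]],[[0.02,0,0],[0,0,0]],[[0.02,0,0],[0,0,0]],[[0,0,0],[0,0,0]],[[0,0,0],[0,0,0]]], gripper=0.05)

```text
t: 16.45
eef_pos: [0.3835, -0.2959, 0.1696]
tool_rot: [-0.598, 0.598, -0.379, 0.377]
contact_force: [0.2, -0.0, 0.8]
gripper_width: 0.583
```

```bash
python3 look.py s8
```

```text
t 16.45 feeder tcp mm [ -24.3667 -104.7986  169.5784] F [0.0908 0.1728 0.8276] w 0.5827978108565833 q [ 0.6805  0.2505 -0.1756  2.0517  0.0577  0.8464 -0.6552]
tool axes in feeder (cols)
 [[ 1.     -0.0021  0.0014]
 [-0.0014 -0.0014  1.    ]
 [-0.0021 -1.     -0.0014]]
-212 28 32 | -206 29 35 | -200 27 33 | -194 21 33 | -188 2 24 | -182 1 6 | -176 1 7 | -170 1 6 | -164 0 8 | -158 0 7 | -152 0 6 | -146 0 7 | -140 0 9 | -134 0 7 | -128 25 36 | -122 0 7 | -116 1 6 | -110 1 7 | -104 0 7 | -98 0 8 | -92 1 6 | -86 0 5 | -80 0 8 | -74 0 6 | -68 0 4 | -62 0 6 | -56 0 8 | -50 0 5 |
```

View pics/s8.png

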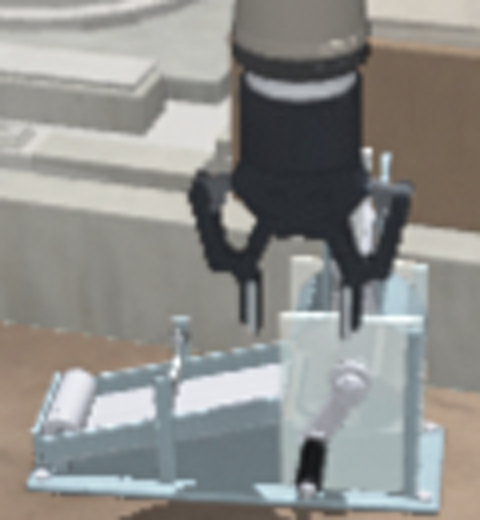

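Roller 1 lies at the end stop (70,400) and the flap hangs closed (180,350). The crank is still where I left it, with the handle at (312,460). I'll grip it again.

Call:
play_rows(increments=[[[0.005,0.0144,-0.002],[0,0,0]],[[0,0.02,0],[0,0,0]],[[0,0.02,0],[0,0,0]],[[0,0.02,0],[0,0,0]],[[0,0.02,0],[0,0,0]],[[0,0.015,0],[0,0,0]],[[0,0.015,0],[0,0,0]],[[0,0,0],[0,0,0]],[[0,0,0],[0,0,0]]])

```text
t: 17.3
eef_pos: [0.3837, -0.3005, 0.0461]
tool_rot: [0.598, -0.598, 0.378, -0.376]
contact_force: [-0.4, -0.4, 0.5]
gripper_width: 0.588
```

Call:
play_rows(increments=[[[0,0,0],[0,0,0]],[[0,0,0],[0,0,0]],[[0,0,0],[0,0,0]],[[0,0,0],[0,0,0]],[[0,0,0],[0,0,0]],[[0,0,0],[0,0,0]],[[0,0,0],[0,0,0]]], gripper=0.0, grip_force=20)

```text
t: 17.88
eef_pos: [0.3851, -0.3024, 0.0471]
tool_rot: [-0.598, 0.598, -0.377, 0.378]
contact_force: [1.2, -0.8, 4.7]
gripper_width: 0.198
```

```bash
python3 -c "
from h import *
st()"; python3 arc.py 2.6 4.6 40
```

```text
t 17.8833 feeder tcp mm [ -17.845  -106.1133   47.1308] F [1.2582 0.7483 4.7462] w 0.19794264494278843 q [ 0.6597  0.453  -0.1475  2.127   0.1201  0.5673 -0.7008]
tool axes in feeder (cols)
 [[ 1.      0.0015  0.0006]
 [-0.0006  0.0009  1.    ]
 [ 0.0015 -1.      0.0009]]
3.5999999999999996 [[[0.0019, 0.0010, 0], [0, 0, 0]], [[0.0019, 0.0010, 0], [0, 0, 0]], [[0.0019, 0.0008, 0], [0, 0, 0]], [[0.0019, 0.0008, 0], [0, 0, 0]], [[0.0020, 0.0006, 0], [0, 0, 0]], [[0.0021, 0.0006, 0], [0, 0, 0]], [[0.0020, 0.0004, 0], [0, 0, 0]], [[0.0021, 0.0004, 0], [0, 0, 0]], [[0.0021, 0.0002, 0], [0, 0, 0]], [[0.0021, 0.0002, 0], [0, 0, 0]], [[0.0021, 0.0000, 0], [0, 0, 0]], [[0.0021, -0.0001, 0], [0, 0, 0]], [[0.0020, -0.0001, 0], [0, 0, 0]], [[0.0021, -0.0003, 0], [0, 0, 0]], [[0.0021, -0.0004, 0], [0, 0, 0]], [[0.0020, -0.0005, 0], [0, 0, 0]], [[0.0020, -0.0006, 0], [0, 0, 0]], [[0.0020, -0.0007, 0], [0, 0, 0]], [[0.0020, -0.0008, 0], [0, 0, 0]], [[0.0019, -0.0008, 0], [0, 0, 0]]]
4.6 [[[0.0018, -0.0010, 0], [0, 0, 0]], [[0.0019, -0.0011, 0], [0, 0, 0]], [[0.0017, -0.0011, 0], [0, 0, 0]], [[0.0017, -0.0013, 0], [0, 0, 0]], [[0.0016, -0.0013, 0], [0, 0, 0]], [[0.0016, -0.0014, 0], [0, 0, 0]], [[0.0015, -0.0015, 0], [0, 0, 0]], [[0.0014, -0.0015, 0], [0, 0, 0]], [[0.0013, -0.0017, 0], [0, 0, 0]], [[0.0013, -0.0017, 0], [0, 0, 0]], [[0.0011, -0.0017, 0], [0, 0, 0]], [[0.0011, -0.0018, 0], [0, 0, 0]], [[0.0010, -0.0019, 0], [0, 0, 0]], [[0.0009, -0.0019, 0], [0, 0, 0]], [[0.0008, -0.0019, 0], [0, 0, 0]], [[0.0007, -0.0020, 0], [0, 0, 0]], [[0.0006, -0.0020, 0], [0, 0, 0]], [[0.0005, -0.0020, 0], [0, 0, 0]], [[0.0003, -0.0021, 0], [0, 0, 0]], [[0.0003, -0.0021, 0], [0, 0, 0]]]
```

Call:
play_rows(increments=[[[0.0019,0.001,0],[0,0,0]],[[0.0019,0.0008,0],[0,0,0]],[[0.0019,0.0008,0],[0,0,0]],[[0.002,0.0006,0],[0,0,0]],[[0.0021,0.0006,0],[0,0,0]],[[0.002,0.0004,0],[0,0,0]],[[0.0021,0.0004,0],[0,0,0]],[[0.0021,0.0002,0],[0,0,0]],[[0.0021,0.0002,0],[0,0,0]],[[0.0021,0,0],[0,0,0]],[[0.0021,-0.0001,0],[0,0,0]],[[0.002,-0.0001,0],[0,0,0]],[[0.0021,-0.0003,0],[0,0,0]],[[0.0021,-0.0004,0],[0,0,0]],[[0.002,-0.0005,0],[0,0,0]],[[0.002,-0.0006,0],[0,0,0]],[[0.002,-0.0007,0],[0,0,0]],[[0.002,-0.0008,0],[0,0,0]],[[0.0019,-0.0008,0],[0,0,0]],[[0,0,0],[0,0,0]]])

```text
t: 19.55
eef_pos: [0.4012, -0.3354, 0.0454]
tool_rot: [0.599, -0.598, 0.378, -0.377]
contact_force: [2.5, 4.1, 2.5]
gripper_width: 0.204
```

```bash
python3 -c "
from h import *
st()"
```

```text
t 19.55 feeder tcp mm [  18.8296 -105.868    45.4108] F [-2.654   4.0389  2.4663] w 0.20427927577332433 q [ 0.694   0.4962 -0.1443  2.0493  0.1184  0.6052 -0.6563]
tool axes in feeder (cols)
 [[ 1.     -0.0019 -0.0003]
 [ 0.0003  0.0003  1.    ]
 [-0.0019 -1.      0.0003]]
```

Call:
play_rows(increments=[[[0.0018,-0.001,0],[0,0,0]],[[0.0019,-0.0011,0],[0,0,0]],[[0.0017,-0.0011,0],[0,0,0]],[[0.0017,-0.0013,0],[0,0,0]],[[0.0016,-0.0013,0],[0,0,0]],[[0.0016,-0.0014,0],[0,0,0]],[[0.0015,-0.0015,0],[0,0,0]],[[0.0014,-0.0015,0],[0,0,0]],[[0.0013,-0.0017,0],[0,0,0]],[[0.0013,-0.0017,0],[0,0,0]],[[0.0011,-0.0017,0],[0,0,0]],[[0.0011,-0.0018,0],[0,0,0]],[[0.001,-0.0019,0],[0,0,0]],[[0.0009,-0.0019,0],[0,0,0]],[[0.0008,-0.0019,0],[0,0,0]],[[0.0007,-0.002,0],[0,0,0]],[[0.0006,-0.002,0],[0,0,0]],[[0.0005,-0.002,0],[0,0,0]],[[0.0003,-0.0021,0],[0,0,0]],[[0.0003,-0.0021,0],[0,0,0]]])

```text
t: 21.22
eef_pos: [0.4122, -0.358, 0.0789]
tool_rot: [0.598, -0.598, 0.377, -0.378]
contact_force: [4.7, 0.0, -3.5]
gripper_width: 0.198
```

Call:
play_rows(increments=[[[0,0,0],[0,0,0]],[[0,0,0],[0,0,0]],[[0,0,0],[0,0,0]],[[0,0,0],[0,0,0]],[[0,0,0],[0,0,0]],[[0,0,0],[0,0,0]]])

```text
t: 21.72
eef_pos: [0.4122, -0.358, 0.0792]
tool_rot: [0.598, -0.598, 0.376, -0.378]
contact_force: [6.0, 0.6, -0.1]
gripper_width: 0.202
```

```bash
python3 look.py s9
```

```text
t 21.7167 feeder tcp mm [  43.9918 -105.6496   79.2182] F [ 2.0649  5.6527 -0.1062] w 0.20151041153763585 q [ 0.7198  0.4679 -0.1489  1.9838  0.1043  0.6943 -0.6196]
tool axes in feeder (cols)
 [[ 1.      0.0022  0.0004]
 [-0.0004  0.0017  1.    ]
 [ 0.0022 -1.      0.0017]]
-212 27 33 | -206 29 34 | -200 28 33 | -194 21 28 | -188 2 22 | -182 0 7 | -176 0 7 | -170 1 7 | -164 0 7 | -158 0 4 | -152 1 7 | -146 1 6 | -140 1 7 | -134 0 5 | -128 26 34 | -122 26 34 | -116 29 34 | -110 27 34 | -104 23 33 | -98 8 28 | -92 0 6 | -86 0 6 | -80 1 6 | -74 0 8 | -68 0 5 | -62 0 6 | -56 0 7 | -50 0 7 |
```

Roller 2 is at the flap with the crank at about 4.57 rad. I'll repeat the release and the push.

Call:
play_rows(increments=[[[0,0,0],[0,0,0]],[[0,0,0],[0,0,0]],[[0,0,0],[0,0,0]],[[0,0,0],[0,0,0]],[[0,-0.01,0],[0,0,0]],[[0,-0.02,0],[0,0,0]],[[0,-0.02,0],[0,0,0]],[[0,-0.02,0],[0,0,0]],[[0,-0.02,0],[0,0,0]],[[-0.02,-0.006,0],[0,0,0]],[[-0.025,0,0],[0,0,0]],[[-0.025,0,0],[0,0,0]],[[-0.025,0,0],[0,0,0]],[[-0.025,0,0.016],[0,0,0]],[[0,0,0.022],[0,0,0]],[[0,0,0.022],[0,0,0]],[[0,0,0.022],[0,0,0]],[[0,0,0.022],[0,0,0]],[[0,0,0.002],[0,0,0]]], gripper=0.05)

```text
t: 23.4
eef_pos: [0.4587, -0.2012, 0.176]
tool_rot: [0.599, -0.598, 0.375, -0.377]
contact_force: [0.9, -0.2, 0.4]
gripper_width: 0.586
```

Call:
play_rows(increments=[[[0,0,0],[0,0,-5]],[[0,0,0],[0,0,-5]],[[0,0,0],[0,0,-5]],[[0,0,0],[0,0,0]],[[0,0,0],[0,0,0]],[[0,0,0],[0,0,0]],[[0,0,0],[0,0,0]]], gripper=0.0)

```text
t: 23.98
eef_pos: [0.4552, -0.2047, 0.1753]
tool_rot: [-0.543, 0.642, -0.297, 0.453]
contact_force: [0.8, -0.0, 0.2]
gripper_width: 0.0
```

```bash
python3 -c "
from h import *
st()"
```

```text
t 23.9833 feeder tcp mm [-75.8721  -0.7709 175.3412] F [0.3652 0.7479 0.1967] w 0.0002715253758237915 q [ 0.3488  0.1864 -0.2145  2.1538  0.4048  0.6996 -1.2854]
tool axes in feeder (cols)
 [[ 0.9661  0.2581  0.0026]
 [-0.0026 -0.0003  1.    ]
 [ 0.2581 -0.9661  0.0004]]
```

Call:
play_rows(increments=[[[-0.0028,0.0105,0],[0,0,0]],[[-0.0028,0.0105,0],[0,0,0]],[[-0.0028,0.0105,0],[0,0,0]],[[-0.0028,0.0105,0],[0,0,0]],[[-0.0028,0.0105,0],[0,0,0]],[[-0.0028,0.0105,0],[0,0,0]],[[-0.0028,0.0105,0],[0,0,0]],[[-0.0028,0.0105,0],[0,0,0]],[[-0.0028,0.0105,0],[0,0,0]],[[-0.0028,0.0105,0],[0,0,0]],[[0,0,0],[0,0,0]],[[0,0,0],[0,0,0]]])

```text
t: 24.98
eef_pos: [0.4543, -0.2033, 0.0651]
tool_rot: [-0.543, 0.643, -0.297, 0.451]
contact_force: [0.3, 0.7, -1.0]
gripper_width: -0.001
```

Call:
play_rows(increments=[[[-0.004,0,0],[0,0,0]],[[-0.004,0,0],[0,0,0]],[[-0.004,0,0],[0,0,0]],[[-0.004,0,0],[0,0,0]],[[-0.004,0,0],[0,0,0]],[[-0.004,0,0],[0,0,0]],[[-0.004,0,0],[0,0,0]],[[-0.004,0,0],[0,0,0]],[[-0.004,0,0],[0,0,0]],[[-0.004,0,0],[0,0,0]]])

```text
t: 25.82
eef_pos: [0.4382, -0.1682, 0.0557]
tool_rot: [-0.544, 0.642, -0.296, 0.452]
contact_force: [0.9, -2.8, 2.7]
gripper_width: -0.001
```

```bash
python3 look.py s10|head -5
```

```text
t 25.8167 feeder tcp mm [-116.0934   -0.5054   55.7083] F [ 2.8663 -0.4187  2.663 ] w -0.001045620188663172 q [ 0.165   0.3677 -0.1064  2.301   0.6792  0.4309 -1.6733]
tool axes in feeder (cols)
 [[ 0.966   0.2587  0.0004]
 [-0.0004 -0.0002  1.    ]
 [ 0.2586 -0.966  -0.0001]]
```

View pics/s10.png

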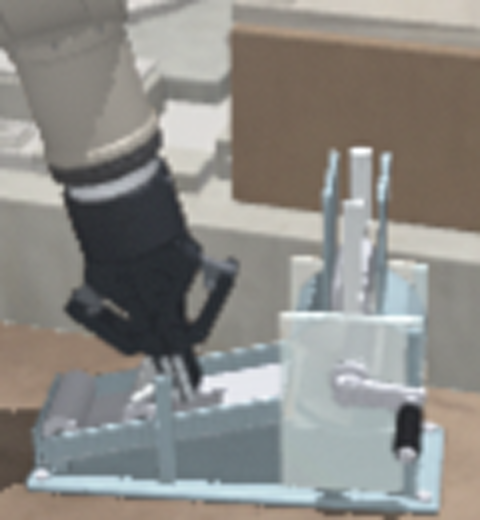

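Roller 2, at (140,400), is under the flap, which is opening; the force is only 4 N. I'll push a little further.

Call:
play_rows(increments=[[[-0.003,0,0],[0,0,0]],[[-0.003,0,0],[0,0,0]],[[0,0,0],[0,0,0]],[[0,0,0],[0,0,0]]])

```text
t: 26.25
eef_pos: [0.4378, -0.1675, 0.0559]
tool_rot: [-0.542, 0.642, -0.296, 0.455]
contact_force: [6.1, -15.9, 4.7]
gripper_width: -0.003
```

```bash
python3 look.py s11|head -5; python3 - <<'E'
import cv2
a=[cv2.imread(f"pics/{n}.png")[320:480,0:300] for n in("s10","s11")]
import numpy as np;cv2.imwrite("pics/cmp.png",np.vstack(a))
E
```

```text
t 26.25 feeder tcp mm [-116.8923   -0.5289   55.9111] F [17.0177 -1.3534  4.6646] w -0.002918360723913223 q [ 0.1527  0.3663 -0.0984  2.3049  0.69    0.4292 -1.6934]
tool axes in feeder (cols)
 [[ 0.9645  0.264   0.0047]
 [-0.0048 -0.0004  1.    ]
 [ 0.264  -0.9645  0.0009]]
```

View pics/cmp.png

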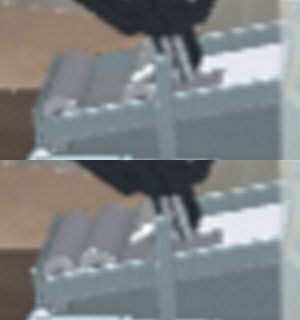

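Roller 2 is through and rests against roller 1. I'll retract and move clear.

Call:
play_rows(increments=[[[0.01,0,0],[0,0,0]],[[0.012,0,0],[0,0,0]],[[0.012,0,0],[0,0,0]],[[0.012,0,0],[0,0,0]],[[0,0,0],[0,0,0]],[[0.0045,-0.017,0],[0,0,0]],[[0.0045,-0.017,0],[0,0,0]],[[0.0045,-0.017,0],[0,0,0]],[[0.0045,-0.017,0],[0,0,0]],[[0.0045,-0.017,0],[0,0,0]],[[0.0045,-0.017,0],[0,0,0]],[[0,0,-0.02],[0,0,0]],[[0,0,-0.03],[0,0,0]],[[0,0,-0.03],[0,0,0]],[[0,0,-0.03],[0,0,0]],[[0,0,0],[0,0,0]],[[0,0,0],[0,0,0]]])

```text
t: 27.77
eef_pos: [0.3535, -0.2503, 0.171]
tool_rot: [-0.543, 0.642, -0.298, 0.452]
contact_force: [0.5, 0.1, 0.3]
gripper_width: 0.003
```

```bash
python3 look.py s12; python3 - <<'E'
from h import *
b=read_camera("top");c=np.load("top0.npz")
d=np.abs(b["color"].astype(int)-c["color"]).max(-1)
for n,(u,v) in dict(vblock=(400,214),tin=(392,182),oil=(229,250)).items(): print(n,d[v-15:v+15,u-15:u+15].mean())
E

```

```text
t 27.7667 feeder tcp mm [ -78.5093 -112.2628  170.9683] F [0.1177 0.4772 0.3337] w 0.002638534322702833 q [ 0.4947  0.0639 -0.1716  2.3127  0.3497  0.6126 -1.0759]
tool axes in feeder (cols)
 [[ 0.9662  0.2576  0.0029]
 [-0.0025 -0.0018  1.    ]
 [ 0.2577 -0.9662 -0.0011]]
-212 28 35 | -206 29 36 | -200 27 34 | -194 21 26 | -188 25 30 | -182 29 37 | -176 28 33 | -170 24 31 | -164 17 26 | -158 0 7 | -152 0 4 | -146 0 5 | -140 1 6 | -134 1 6 | -128 26 35 | -122 0 5 | -116 0 6 | -110 0 6 | -104 0 6 | -98 0 5 | -92 0 5 | -86 0 7 | -80 0 6 | -74 0 4 | -68 0 10 | -62 0 7 | -56 0 6 | -50 0 13 | vblock 3.5077777777777777
tin 2.7655555555555558
oil 3.841111111111111
```

View pics/s12t.png

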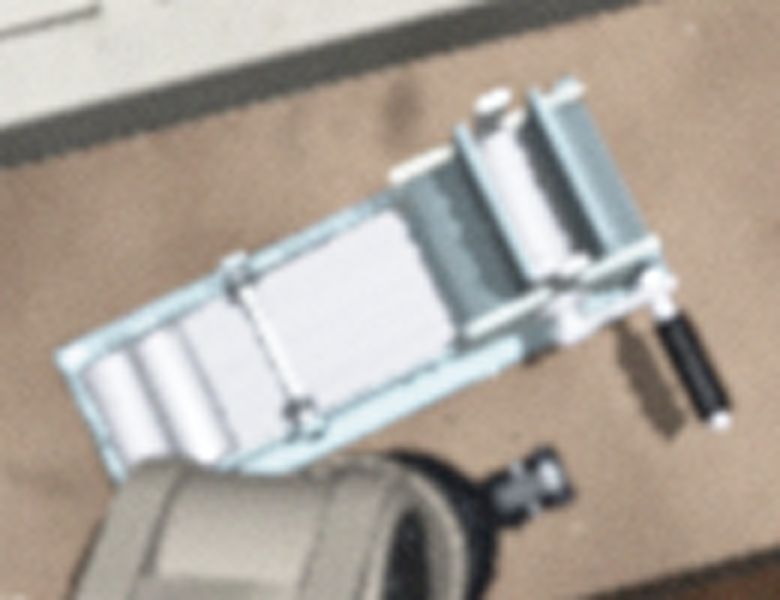

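Both rollers lie past the closed flap, at (125,405) and (185,395). The third is still in the hopper (530,200), the crank is still, and the bystanders are unchanged.

```bash
python3 -c "
from station import *
print(hand_in())"
```

```text
the job is handed in; nothing more can be done
None
```

The job is done and handed in at about 28 s of the 72 s allowed. I turned the crank to about 2.6 rad, where the first roller dropped. I pushed it through the flap with the closed fingertips, then turned on to about 4.57 rad and did the same with the second.

**Last checks:**
- **Rollers:** both lie at the end stop beyond the flap, and the third is still in the hopper.
- **Flap:** it hangs closed behind both rollers. The depth profile shows its strip back at the same position and height as before I started.
- **Other things on the table:** the V-block, tin and oil can are unchanged in the top picture.
- **Robot:** it stands clear of everything, with a contact force of about 0.5 N.

**What went less smoothly:**
- **First push:** I pushed farther than needed, and the fingertips met up to about 50 N, most likely against the opened flap, after the roller had already gone through. The 40 N limit is for the arm and the gripper's body. I take this contact to have been at the fingertips, but I could not confirm that.
- **Second push:** I did this one in smaller steps, and the readings I took stayed below 18 N.
- **First stretch of cranking:** the pull reached about 27 N, because my estimate of the crank's centre was about 1.5 mm off. I corrected that before continuing.

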